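# Lever a stuck plate up off its dowels with a pry bar

### The arm

A 6-joint arm with a two-finger parallel gripper is mounted at the origin on a cart in front of the work surface, level with it; the furniture and walls round the work are solid. World frame = base frame: x ahead of the robot, y to its left, z up, the work surface at z = 0. Lengths are in m, angles in degrees, forces in N, time in s.
With the tool pointing down it reaches from about 0.225 to 0.875 m from the base axis. Payload 3.4 kg.
Tool frame: the origin (TCP) lies midway between the tips of the shut fingers; the grasp point (between the pads) lies 19 mm behind it; z points along the fingers, y is the line along which they close (so a half turn about z gives the same grasp; the last joint's range is limited). The gripper opens to 85 mm and grips with 20 to 120 N. Pads are 22 mm wide; open, the fingers measure 114 mm over their backs; the gripper's body (76 mm by 85 mm) begins 54 mm behind the grasp point. The pads swing forward as they close: fully open they stand 13 mm farther back than shut.
Start: joints at [62.853, 15.808, 86.224, -0, 77.962, -6.933], TCP at [0.199, 0.54, 0.231] pointing down, gripper open.
Joint ranges: [-165.64, 165.64], [-43.16, 119.46], [12.63, 154.43], [-67.54, 247.53], [6.08, 155.33], [-154.97, 154.97]. Speed limits (degrees/s): [147.25, 147.25, 180, 180, 180, 180].

### API

Orientations are given as a 3x3 rotation matrix whose columns are the frame's x, y, z axes.
In Python, from bench import manip gives the robot as it stands.
- The arm moves only by the tool step_arm, never from a script. Its argument "increments" is one flat list of numbers, 5 for each row, row after row: the shift along the tool's x, y, z in m, then the turn about the tool's z in rad, then the closure, from -1 (fully open) to 1 (shut). In form: [x, y, z, spin, grip, x, y, z, spin, grip, ...]. A call has 1 to 20 rows; each row is the pose to reach, as a shift and turn from the pose commanded when the call began, along the tool's axes at that moment; what a row does not reach only later rows make up. A row lasts 1/10 s, in which the tool goes at most 50 mm and 8.59 degrees, less where a joint would pass 70% of its speed; a pose out of reach is approached as far as the arm can. A call with a gripper value outside its range is refused whole. The fingers move at their own pace and stop on an object; "force" is the grip in N (left out, the last holds). Time passes only in rows, so rows that repeat a pose let the fingers close. It gives the time, the measured TCP pose, the force, the opening and the grip force at its end, in the units of the state.
- manip.state(): the state, without advancing time (a new reading comes with each control period).
- manip.camera(name): name is "side" or "top" or "wrist"; returns a dict with "img" (400x640x3 uint8, blue, green, red), "vertical_fov" (degrees; the focal length in pixels is half the picture's height over the tangent of half this angle, whatever the lens; pixels are square), "cx", "cy" (the principal point, pixels), "dist" ([k1, k2, p1, p2, k3] as OpenCV has them; the pictures are not rectified), "origin" and "orientation" of the camera in the world; the wrist camera has in their place "hand_eye" (4x4, takes a point from camera to tool coordinates, whose origin is the TCP and whose axes are the flange's). Camera axes: x right, y down, z forward; pixel columns grow to the right and rows downward; lengths in m; the calibration is good to about 2 mm. A picture is of the moment at which its call begins: read the wrist's pose just before it. There is no depth.
- manip.finish_job(): hands the job in; it is judged then, once.
The state is a dict: "t": time; "joint_positions": joint angles; "dq": joint speeds; "tau": joint torques, N m; "ee_pos": TCP position; "eef_rot": TCP orientation; "wrist_force": force on the tool from outside, world axes, zero at the start; "moment": the same for the moment, N m; "width": finger opening in m; "finger_force": force on a finger pad.
Only numpy, scipy, OpenCV 4.12 (cv2) and the standard library are available. Lean on these libraries where they do the work, as an engineer would, in place of code of your own. Each camera call takes 0.05 s, during which the arm holds its last target. There are 200 camera calls.

### The job

The heavy metal plate is stuck down on the two dowel pins of its green fixture. Take the flat pry bar with the blue grip, lay it over the fulcrum block with its toe well under the plate's overhanging front edge, and push its handle down so that the plate is levered up by about a centimetre and stays up. Do not lift the plate with the gripper; leave the bar lying over the fulcrum, and leave the screwdriver and the spanner where they are.

Things in the scene. Friction and masses are not known exactly. Their poses are not given: they have to be found in the camera images.
- bar_lug (a point): Pry bar: flat steel bar 270x24x14 mm, 0.5 kg; ribbed blue grip (30 wide, 18 high) on its rear 95 mm, upright blue lug (50 long, 16 wide, top 52 mm above the bar's underside) at mid-length, where it balances. Point: in the lug, 38 mm above the underside; grasp the lug across 16 mm. x runs to the bare toe (tip 135 mm ahead; grip's end 135 mm behind), z up. Over the fulcrum the handle sinks.
- bar_toe (a point): Tip of the pry bar's toe, at its upper edge (14 mm above its underside); axes as bar_lug.
- fulcrum: Fulcrum block, fixed, in front of the fixture: wooden block with a dark half-round steel cap running across, 24 deep, 70 wide (y), 78 high (mm). Origin: centre of its underside; x points to the fixture. The bar lies along x across the cap, its underside then 78 mm above the worktop when level.
- plate_lip (a point): Middle of the lower front edge of the heavy light-grey plate (130 deep, 100 wide, 18 thick, mm; takes 35 to 40 N to raise). x points back under the plate, y along the edge, z up. Seated, it is 106 mm above the worktop, 41 to 49 mm behind the fulcrum's middle. The plate overhangs by 40 mm, open below, up to the green base's upright face; toe tip about 30 mm past the edge is right.
- plate (a joint): Height of the plate above its seat, in m: 0 seated, at most 0.03; it rises straight up and friction holds it where it is left. With the toe 30 mm under, the grip's end pushed down nearly to the worktop (about 20 N) raises it 12 to 15 mm.
- screwdriver: Bystander: screwdriver with an orange handle, 199 long, 27 thick (mm), lying on the worktop; leave alone. Origin at the centre of its underside.
- spanner: Bystander: open-ended steel spanner, 162 long, 31 wide, 6 thick (mm), lying on the worktop; leave alone. Origin at the centre of its underside.
Not all that is in view belongs to the job. What is shaped like the fulcrum but purple is not meant.

How it is judged:
By the outcome, as a careful person would: the job done as asked, in the order asked, and still so for the second after the job is handed in, with the robot touching nothing.
It also fails if it takes over 45 s, if anything falls off the work surface, if the arm or the gripper's body presses on something with over 40 N, if the wrist force passes 120 N, or if a joint passes its speed limit or range.

## Working session

There is one attempt and no reset: what is moved stays moved. The work goes in short steps, Python scripts to look and compute and a tool call to move; the robot and the scene stay as the last step left them, time stands still between calls to the robot, and variables do not carry over. Pictures are saved under pics/ and viewed, at most 10 in all, crops included, and the job is handed in when it is done.

Besides the shell and the picture viewer there is one more tool, called as name(argument=value, ...) on one line, values as JSON. step_arm: Moves the arm, as the interface text tells. Its arguments: {"type":"object","properties":{"increments":{"type":"array","items":{"type":"number"}},"force":{"type":"number"}},"required":["increments"]}

```bash
mkdir -p pics; cat > h.py <<'E'
import numpy as np,cv2,pickle
from bench import manip
def shot(name,fn=None):
    s=manip.state(); c=manip.camera(name)
    if name=="wrist":
        T=np.eye(4);T[:3,:3]=np.array(s["eef_rot"]);T[:3,3]=s["ee_pos"]
        T=T@np.array(c["hand_eye"]); c["origin"]=T[:3,3];c["orientation"]=T[:3,:3]
    c["origin"]=np.array(c["origin"]);c["orientation"]=np.array(c["orientation"]).reshape(3,3)
    if fn: cv2.imwrite("pics/%s.png"%fn,c["img"]); pickle.dump(c,open("pics/%s.pkl"%fn,"wb"))
    return c
def load(fn): return pickle.load(open("pics/%s.pkl"%fn,"rb"))
def K(c):
    f=200/np.tan(np.radians(c["vertical_fov"])/2)
    return np.array([[f,0,c["cx"]],[0,f,c["cy"]],[0,0,1.]])
def ray(c,px):
    u=cv2.undistortPoints(np.array(px,float).reshape(-1,1,2),K(c),np.array(c["dist"],float)).reshape(-1,2)
    d=np.c_[u,np.ones(len(u))]@c["orientation"].T
    return c["origin"],d
def onz(c,px,z):
    o,d=ray(c,px); return o+d*((z-o[2])/d[:,2])[:,None]
def proj(c,P):
    R=c["orientation"].T
    p,_=cv2.projectPoints(np.array(P,float).reshape(-1,3),cv2.Rodrigues(R)[0],-R@c["origin"],K(c),np.array(c["dist"],float))
    return p.reshape(-1,2)
def tri(c1,p1,c2,p2):
    o1,d1=ray(c1,p1);o2,d2=ray(c2,p2);out=[]
    for a,b in zip(d1,d2):
        t=np.linalg.lstsq(np.c_[a,-b],o2-o1,rcond=None)[0]
        A=o1+a*t[0];B=o2+b*t[1];out.append(np.r_[(A+B)/2,np.linalg.norm(A-B)])
    return np.array(out)
E
python3 - <<'E'
from h import *
a=shot("top","top0");b=shot("side","side0")
for c in(a,b):print(c["origin"],c["orientation"].round(3).tolist(),c["vertical_fov"])
s=manip.state();print(s["ee_pos"],s["eef_rot"],s["width"],s["t"])
E
```

```text
[ 0.43678985 -0.19396016  1.23945645] [[0.009, -0.984, 0.178], [-1.0, -0.007, 0.013], [-0.012, -0.178, -0.984]] 46.09867530521535
[ 0.65373339 -1.03083785  0.71836125] [[0.998, 0.054, -0.038], [0.062, -0.58, 0.812], [0.022, -0.813, -0.582]] 46.3689296861035
[0.19845943 0.53914786 0.23053471] [[-9.38411717e-01  3.45518298e-01 -7.45034790e-04]
 [ 3.45519052e-01  9.38410560e-01 -1.48551699e-03]
 [ 1.85875211e-04 -1.65145027e-03 -9.99998619e-01]] 0.08546994830202893 0.1
```

View pics/top0.png

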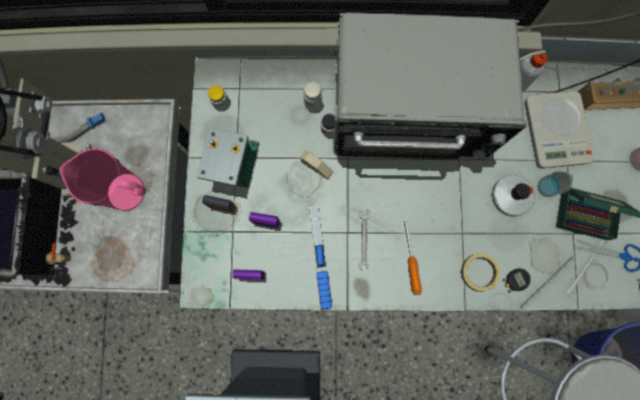

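View pics/side0.png

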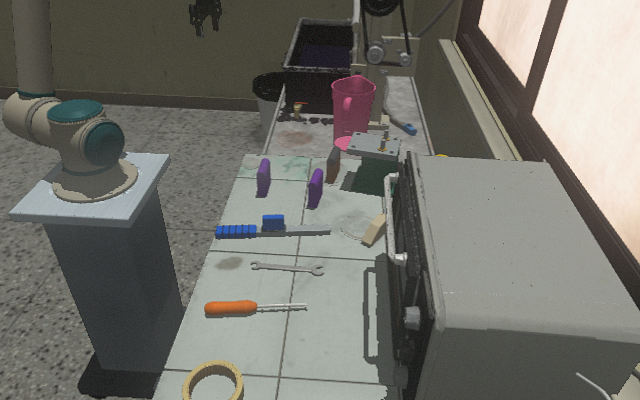

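Candidates for the bar: the blue grip with steel toe at top (320,258). The other blue items, a tool at (95,120) and scissors at (630,258), have no lug. Candidates for the fulcrum: the dark-capped block at (218,205), while those at (265,220) and (248,274) are purple and so ruled out. The plate is at (223,155).

```bash
python3 - <<'E'
from h import *
a=load("top0");b=load("side0")
A=cv2.resize(a["img"][115:315,180:350],None,fx=3,fy=3,interpolation=cv2.INTER_CUBIC)
B=cv2.resize(b["img"][120:250,205:415],None,fx=3.0,fy=3.0,interpolation=cv2.INTER_CUBIC)
cv2.imwrite("pics/cA.png",A);cv2.imwrite("pics/cB.png",B)
for n,c in(("top",a),("side",b)):
    h=cv2.cvtColor(c["img"],cv2.COLOR_BGR2HSV)
    m=cv2.inRange(h,(104,140,60),(120,255,255))
    k,l,st,ce=cv2.connectedComponentsWithStats(m)
    for i in range(1,k):
        if st[i,4]>40:
            p=np.argwhere(l==i)[:,::-1].astype(np.float32)
            print(n,st[i],ce[i].round(1),[np.round(x,1) for x in cv2.minAreaRect(p)],cv2.boxPoints(cv2.minAreaRect(p)).round(1).tolist())
E
```

```text
top [ 92 115  11   9  63] [ 97.7 118.9] [array([ 98., 119.]), array([7.2, 9.8]), np.float64(63.4)] [[92.0, 118.0], [100.80000305175781, 113.5999984741211], [104.0, 120.0], [95.19999694824219, 124.4000015258789]]
top [620 245  20  17 108] [628.8 254.7] [array([629.5, 253. ]), array([16., 19.]), np.float64(90.0)] [[620.0, 245.0], [639.0, 245.0], [639.0, 261.0], [620.0, 261.0]]
top [316 246   8  20 125] [319.7 255.4] [array([319.7, 255.5]), array([19.4,  6.4]), np.float64(83.7)] [[315.5, 246.1999969482422], [321.79998779296875, 245.5], [324.0, 264.79998779296875], [317.6000061035156, 265.5]]
top [317 272  14  37 358] [323.9 289.9] [array([323.9, 289.9]), array([36.5, 10. ]), np.float64(82.9)] [[316.70001220703125, 272.3999938964844], [326.6000061035156, 271.20001220703125], [331.20001220703125, 307.3999938964844], [321.20001220703125, 308.6000061035156]]
side [263 215  20   4  80] [272.5 216.5] [array([272.5, 216.5]), array([ 3., 19.]), np.float64(90.0)] [[263.0, 215.0], [282.0, 215.0], [282.0, 218.0], [263.0, 218.0]]
side [215 225  41   9 291] [235.7 229. ] [array([235., 229.]), array([ 8., 40.]), np.float64(90.0)] [[215.0, 225.0], [255.0, 225.0], [255.0, 233.0], [215.0, 233.0]]
```

View pics/cA.png

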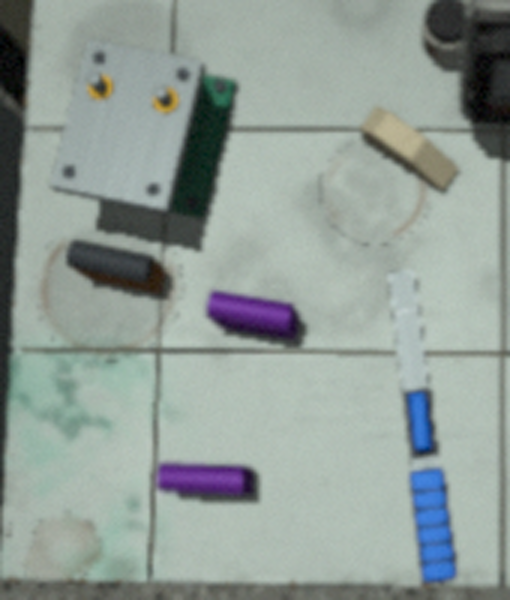

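View pics/cB.png

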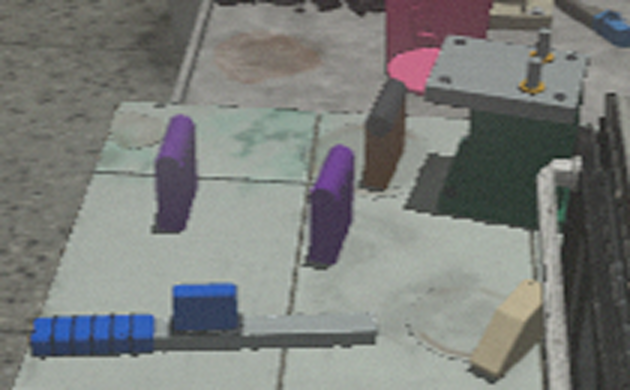

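The crops confirm the choice. The bar, with lug at top (320,256) and toe end (314,206), lies to the right of the purple decoys. The brown, dark-capped fulcrum at (217,205) stands just in front of the plate.

```bash
python3 - <<'E'
from h import *
a=load("top0");b=load("side0")
f=lambda L:[(180+x/3,115+y/3) for x,y in L]
g=lambda L:[(205+x/3,120+y/3) for x,y in L]
print("plate",onz(a,f([(93,40),(203,65),(163,208),(53,187)]),.124).round(4).tolist())
print("plate side: ",onz(b,g([(427,98),(580,119),(587,60),(452,36)]),[.106+.004,.11,.124,.124]).round(4).tolist())
print("fulc cap edges top",onz(a,f([(70,240),(68,262),(152,252),(148,280)]),.072).round(4).tolist())
print("fulc side top ends",onz(b,g([(376,98),(398,82)]),.078).round(4).tolist(),onz(b,g([(364,186),(386,190)]),0).round(4).tolist())
print("lug top",onz(a,cv2.boxPoints(((319.7,255.5),(19.4+1,6.4+1),83.7)),.052).mean(0))
print("lug corners",onz(a,f([(404,391),(428,391),(433,453),(412,455)]),.052).round(4).tolist())
print("grip end/toe",onz(a,f([(439,580)]),.018),onz(a,f([(402,270)]),.014))
print("lug side",onz(b,g([(173,286),(238,284)]),.052),"toe side",onz(b,g([(377,345)]),0))
for n,L in(("p1",[(208,300),(298,318)]),("p2",[(158,476),(252,480)])): print(n,onz(a,f(L),.072).round(4).tolist())
E
```

```text
plate [[0.8176, 0.0905, 0.124], [0.7959, -0.0029, 0.124], [0.6746, 0.0253, 0.124], [0.6917, 0.1169, 0.124]]
plate side:  [[0.6779, 0.0251, 0.11], [0.8077, 0.0026, 0.11], [0.8183, 0.082, 0.124], [0.6988, 0.1153, 0.124]]
fulc cap edges top [[0.6574, 0.1141, 0.072], [0.6384, 0.1148, 0.072], [0.6475, 0.0433, 0.072], [0.6235, 0.0457, 0.072]]
fulc side top ends [[0.633, 0.076, 0.078], [0.6521, 0.1074, 0.078]] [[0.6259, 0.0482, 0.0], [0.6465, 0.0435, 0.0]]
lug top [ 0.50830944 -0.18367972  0.052     ]
lug corners [[0.5337, -0.1708, 0.052], [0.5339, -0.191, 0.052], [0.4821, -0.1955, 0.052], [0.4803, -0.178, 0.052]]
grip end/toe [[ 0.37610088 -0.20141703  0.018     ]] [[ 0.64340732 -0.16717634  0.014     ]]
lug side [[ 0.48745497 -0.18318723  0.052     ]
 [ 0.53704814 -0.17613958  0.052     ]] toe side [[ 6.47014896e-01 -1.77934419e-01 -1.11022302e-16]]
p1 [[0.6069, -0.0058, 0.072], [0.5923, -0.0819, 0.072]]
p2 [[0.46, 0.0309, 0.072], [0.4578, -0.047, 0.072]]
```

step_arm(increments=[-0.485, -0.3, -0.1, -0.15, -1, -0.485, -0.3, -0.1, -0.15, -1, -0.485, -0.3, -0.1, -0.15, -1, -0.485, -0.3, -0.1, -0.15, -1, -0.485, -0.3, -0.1, -0.15, -1, -0.485, -0.3, -0.1, -0.15, -1, -0.485, -0.3, -0.1, -0.15, -1, -0.485, -0.3, -0.1, -0.15, -1, -0.485, -0.3, -0.1, -0.15, -1, -0.485, -0.3, -0.1, -0.15, -1, -0.485, -0.3, -0.1, -0.15, -1, -0.485, -0.3, -0.1, -0.15, -1, -0.485, -0.3, -0.1, -0.15, -1, -0.485, -0.3, -0.1, -0.15, -1, -0.485, -0.3, -0.1, -0.15, -1, -0.485, -0.3, -0.1, -0.15, -1])

```text
t: 1.7
ee_pos: [0.5492, 0.0916, 0.3312]
eef_rot: [[-0.98, 0.2, -0.001], [0.2, 0.98, 0.0], [0.001, 0.0, -1.0]]
wrist_force: [-0.4, 0.7, -0.3]
width: 0.0854
finger_force: 0.0
```

```bash
python3 - <<'E'
from h import *
c=shot("wrist","w1"); s=manip.state();print(s["t"],s["ee_pos"],np.round(s["eef_rot"],3).tolist(),s["joint_positions"]);print(c["origin"],c["orientation"].round(2).tolist(),c["vertical_fov"])
E
```

```text
1.75 [0.54929769 0.09159011 0.33129808] [[-0.98, 0.2, -0.0], [0.2, 0.98, 0.0], [0.0, 0.0, -1.0]] [ 2.29672684e+00  1.20133586e+01  7.75121919e+01  1.62833640e-02
  9.04940092e+01 -7.61843382e+01]
[0.48132661 0.1049821  0.47438541] [[0.2, 0.94, 0.27], [0.98, -0.19, -0.05], [-0.0, 0.27, -0.96]] 62.04528946614059
```

View pics/w1.png

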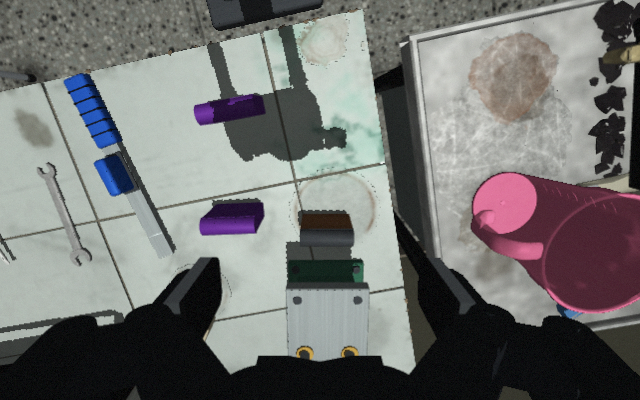

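```bash
python3 - <<'E'
from h import *
c=load("w1")
cv2.imwrite("pics/cw1.png",cv2.resize(c["img"][200:350,270:390],None,fx=4,fy=4,interpolation=cv2.INTER_CUBIC))
E
```

```text
(no output)
```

View pics/cw1.png

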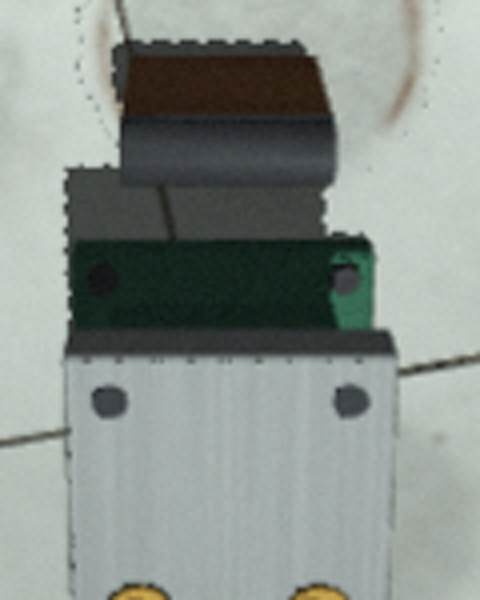

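```bash
python3 - <<'E'
from h import *
c=load("w1");t=load("top0")
g=lambda L:[(270+x/4,200+y/4) for x,y in L]
q=onz(c,g([(72,330),(392,330),(66,356),(397,356)]),[.106,.106,.124,.124]);print(q.round(4).tolist())
f=onz(c,g([(122,118),(332,118),(120,184),(335,184)]),[.066,.066,.068,.068]);print(f.round(4).tolist())
yd=lambda a,b:np.degrees(np.arctan2(-(b-a)[0],(b-a)[1]))
print(yd(q[0],q[1]),yd(q[2],q[3]),yd(f[0],f[1]),yd(f[2],f[3]),q.mean(0),f.mean(0))
# lug in wrist
h=cv2.cvtColor(c["img"],cv2.COLOR_BGR2HSV);m=cv2.inRange(h,(104,140,60),(120,255,255))[140:205,85:140]
print(cv2.connectedComponentsWithStats(m)[2:])
print(proj(c,[[.5085,-.1837,.052]]),proj(c,[[.6434,-.1672,.014],[.376,-.2014,.018]]))
E
```

```text
[[0.6764, 0.0259, 0.106], [0.6961, 0.1228, 0.106], [0.6749, 0.0261, 0.124], [0.6944, 0.122, 0.124]]
[[0.6255, 0.0507, 0.066], [0.6391, 0.1179, 0.066], [0.6473, 0.0453, 0.068], [0.6614, 0.1148, 0.068]]
-11.468775953966913 -11.468651223936469 -11.46915408482965 -11.468912568542702 [0.68544099 0.07422828 0.115     ] [0.64333692 0.08217221 0.067     ]
(array([[   0,    0,   55,   65, 2588],
       [   9,    0,   27,    8,  130],
       [  29,   16,    1,    1,    1],
       [   9,   18,   40,   38,  855],
       [  34,   18,    1,    1,    1]], dtype=int32), array([[26.93547141, 32.19281298],
       [20.16153846,  2.45384615],
       [29.        , 16.        ],
       [28.2245614 , 35.94385965],
       [34.        , 18.        ]]))
[[104.73993835 176.18435371]] [[163.85932477 255.3185011 ]
 [ 70.1631917   74.63381263]]
```

The wrist view puts the plate lip at (0.685, 0.074) and the fulcrum at (0.643, 0.082), yaw −11.5°, which agrees with the top view. Next I move above the lug.

step_arm(increments=[-0.015, -0.278, 0.18, -0.328, -1, -0.015, -0.278, 0.18, -0.328, -1, -0.015, -0.278, 0.18, -0.328, -1, -0.015, -0.278, 0.18, -0.328, -1, -0.015, -0.278, 0.18, -0.328, -1, -0.015, -0.278, 0.18, -0.328, -1, -0.015, -0.278, 0.18, -0.328, -1, -0.015, -0.278, 0.18, -0.328, -1, -0.015, -0.278, 0.18, -0.328, -1, -0.015, -0.278, 0.18, -0.328, -1])

```text
t: 2.75
ee_pos: [0.5095, -0.1837, 0.1522]
eef_rot: [[-0.992, -0.126, 0.002], [-0.126, 0.992, -0.0], [-0.002, -0.0, -1.0]]
wrist_force: [0.3, 0.1, -1.0]
width: 0.0855
finger_force: 0.0
```

```bash
python3 - <<'E'
from h import *
c=shot("wrist","w2"); s=manip.state();print(s["t"],s["ee_pos"],np.round(s["eef_rot"],4).tolist())
h=cv2.cvtColor(c["img"],cv2.COLOR_BGR2HSV);m=cv2.inRange(h,(104,140,60),(120,255,255))
k,l,st,ce=cv2.connectedComponentsWithStats(m)
for i in range(1,k):
    if st[i,4]>100:print(st[i],ce[i])
print(proj(c,[[.5085,-.1837,.052],[.6434,-.1672,.014],[.376,-.2014,.018]]))
E
```

```text
2.8 [ 0.50966629 -0.18362342  0.15235564] [[-0.9919, -0.1266, 0.0019], [-0.1266, 0.992, -0.0003], [-0.0018, -0.0006, -1.0]]
[301  21  38  22 817] [319.5630355   31.57772338]
[301  45  38  19 700] [319.7         54.01714286]
[302  66  37  19 684] [320.03070175  75.01023392]
[302  87  37  18 594] [321.14983165  95.04208754]
[303 106  36  17 513] [320.99610136 114.417154  ]
[304 127  34  18 516] [320.31782946 134.86046512]
[312 173  20  61 932] [321.34871245 204.65128755]
[[320.16652712 201.64617214]
 [319.18174997 324.15554226]
 [319.2403583   17.39922619]]
```

View pics/w2.png

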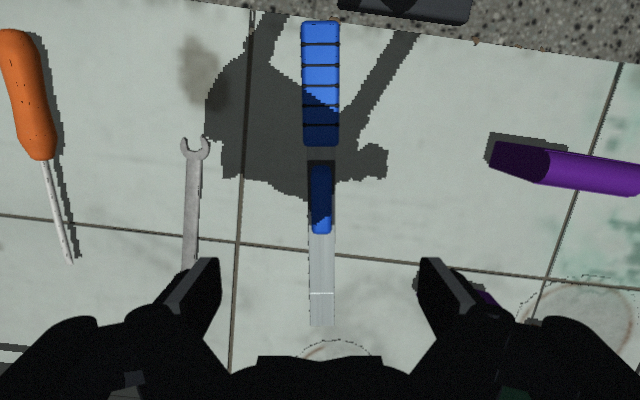

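The wrist view shows the lug centred between the fingers at col 321, with the bar aligned and nothing near the fingers. I go straight down and grip.

step_arm(increments=[0, 0, 0.05, 0, -1, 0, 0, 0.1, 0, -1, 0, 0, 0.12, 0, -1, 0, 0, 0.132, 0, -1, 0, 0, 0.132, 0, -1, 0, 0, 0.132, 0, 1, 0, 0, 0.132, 0, 1, 0, 0, 0.132, 0, 1, 0, 0, 0.132, 0, 1, 0, 0, 0.132, 0, 1, 0, 0, 0.132, 0, 1, 0, 0, 0.132, 0, 1, 0, 0, 0.132, 0, 1, 0, 0, 0.132, 0, 1], force=70)

```text
t: 4.2
ee_pos: [0.5091, -0.1848, 0.02]
eef_rot: [[-0.992, -0.125, 0.001], [-0.125, 0.992, 0.0], [-0.001, -0.0, -1.0]]
wrist_force: [-1.7, 1.6, 5.4]
width: 0.0151
finger_force: 69.7
```

step_arm(increments=[0, 0, -0.03, 0, 1, 0, 0, -0.07, 0, 1, 0, 0, -0.11, 0, 1, 0, 0, -0.14, 0, 1, 0, 0, -0.15, 0, 1, 0, 0, -0.15, 0, 1])

```text
t: 4.8
ee_pos: [0.5091, -0.185, 0.1696]
eef_rot: [[-0.992, -0.125, 0.001], [-0.125, 0.992, -0.001], [-0.001, -0.001, -1.0]]
wrist_force: [-0.4, 0.0, -5.0]
width: 0.0147
finger_force: 69.6
```

step_arm(increments=[-0.003, 0.03, 0, 0.03, 1, -0.008, 0.07, 0, 0.08, 1, -0.012, 0.11, 0, 0.13, 1, -0.017, 0.15, 0, 0.18, 1, -0.021, 0.19, 0, 0.23, 1, -0.026, 0.23, 0, 0.28, 1, -0.029, 0.265, 0, 0.31, 1, -0.032, 0.285, 0, 0.328, 1, -0.032, 0.293, 0, 0.328, 1, -0.032, 0.293, 0, 0.328, 1, -0.032, 0.293, 0, 0.328, 1])

```text
t: 5.9
ee_pos: [0.5033, 0.1089, 0.168]
eef_rot: [[-0.98, 0.201, -0.003], [0.201, 0.98, -0.001], [0.002, -0.002, -1.0]]
wrist_force: [-0.5, -0.2, -4.9]
width: 0.0149
finger_force: 70.0
```

```bash
python3 - <<'E'
from h import *
c=shot("wrist","w3"); s=manip.state();print(s["t"],s["ee_pos"],np.round(s["eef_rot"],4).tolist())
d=np.array([.98,-.199,0]);p=np.array(s["ee_pos"]);u=p[2]-.020
lug=np.array([p[0],p[1],0])
print(proj(c,[lug+.135*d+[0,0,u+.014],lug-.135*d+[0,0,u+.018]]))
h=shot("side","s3")
E
```

```text
5.95 [0.50365477 0.10866241 0.16840918] [[-0.9794, 0.202, -0.0016], [0.202, 0.9794, -0.001], [0.0014, -0.0014, -1.0]]
[[320.0308576  463.24266285]
 [319.47499752 -76.86801488]]
```

View pics/w3.png

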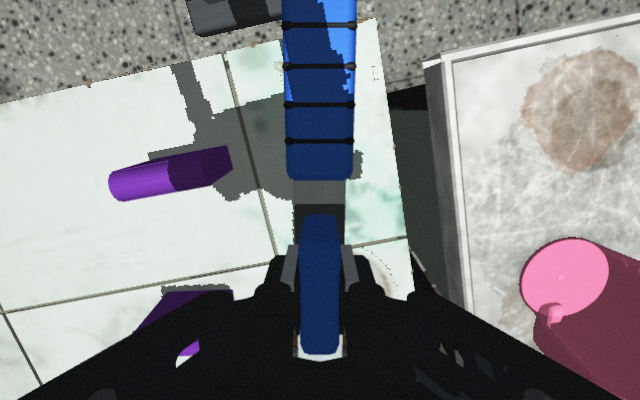

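The bar hangs straight along the tool between the pads, grip at (320,100) and lug at (320,285). I check its pitch and offset numerically and in the side view.

```bash
python3 - <<'E'
from h import *
c=load("w3");b=load("s3")
d=np.array([.98,-.199,0]);p=np.array([.5035,.1088,.1683]);u=p[2]-.020;l=np.array([p[0],p[1],0])
e=np.array([0,0,1.])
P=[l-.025*d+e*(u+.052),l+.025*d+e*(u+.052),l-.040*d+e*(u+.018)]
print("wrist lug rear,front,gripfront",proj(c,P).round(1).tolist())
Q=[l+.135*d+e*u,l-.135*d+e*u,l+.135*d+e*(u+.014),l-.135*d+e*(u+.018)]
q=proj(b,Q);print(q)
im=b["img"].copy()
I=cv2.resize(im[60:230,210:410],None,fx=4,fy=3.5*4/3.5,interpolation=cv2.INTER_CUBIC)[:600]
for x,y in q: cv2.circle(I,(int((x-210)*4+2),int((y-60)*4+2)),3,(0,0,255),1)
cv2.imwrite("pics/cs3.png",I)
E
```

```text
wrist lug rear,front,gripfront [[320.0, 237.5], [320.1, 354.5], [320.0, 177.4]]
[[332.50099572 128.49368295]
 [237.41737308 114.8164188 ]
 [332.71716575 123.7014913 ]
 [236.89607106 108.78232026]]
```

View pics/cs3.png

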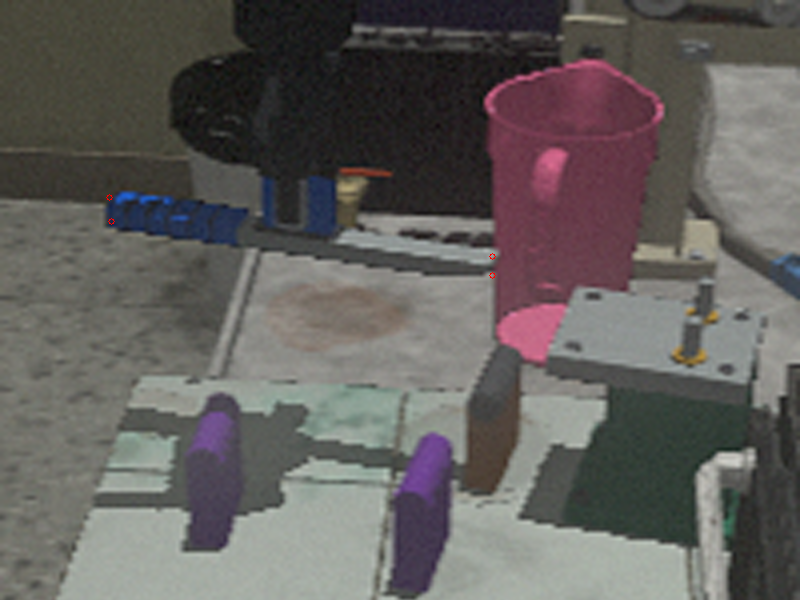

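step_arm(increments=[0, 0.001, 0.025, 0, 1, 0, 0.001, 0.05, 0, 1, 0, 0.001, 0.063, 0, 1, 0, 0.001, 0.064, 0, 1, 0, 0.001, 0.064, 0, 1, -0.01, 0.001, 0.064, 0, 1, -0.02, 0.001, 0.064, 0, 1, -0.03, 0.001, 0.064, 0, 1, -0.04, 0.001, 0.064, 0, 1, -0.05, 0.001, 0.064, 0, 1, -0.06, 0.001, 0.064, 0, 1, -0.07, 0.001, 0.064, 0, 1, -0.079, 0.001, 0.064, 0, 1, -0.079, 0.001, 0.064, 0, 1, -0.079, 0.001, 0.064, 0, 1])

```text
t: 7.5
ee_pos: [0.5813, 0.095, 0.1051]
eef_rot: [[-0.979, 0.202, -0.001], [0.202, 0.979, 0.0], [0.001, -0.0, -1.0]]
wrist_force: [0.6, -0.7, -4.7]
width: 0.0155
finger_force: 69.9
```

```bash
python3 - <<'E'
from h import *
b=shot("side","s4");s=manip.state();print(s["t"],s["ee_pos"],s["wrist_force"],s["moment"])
I=cv2.resize(b["img"][80:230,220:410],None,fx=4,fy=4,interpolation=cv2.INTER_CUBIC)
cv2.imwrite("pics/cs4.png",I)
E
```

```text
7.55 [0.58090629 0.0950262  0.10507006] [-0.33177191  0.447457   -5.00608726] [-0.04118136 -0.0151329   0.04392034]
```

View pics/cs4.png

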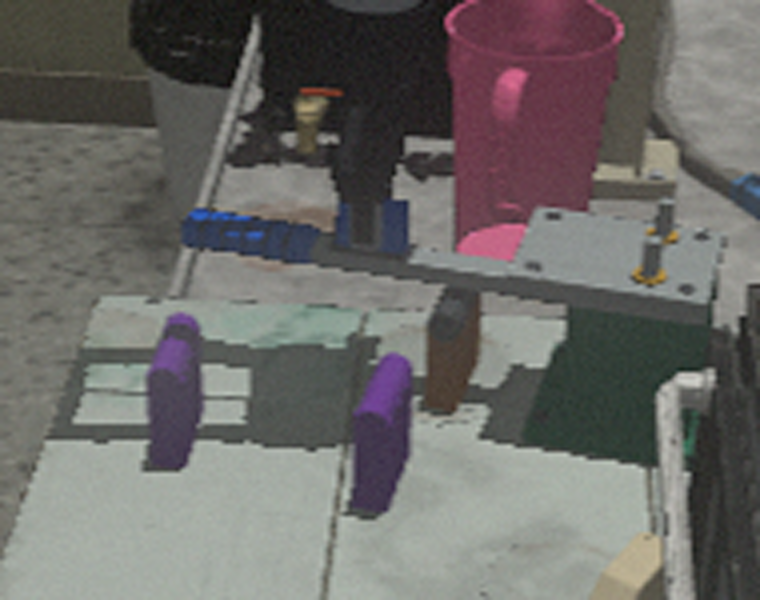

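The toe passes under the plate without contact: the wrist force is only the bar's weight. I move it 3 mm deeper, then set it on the cap and let the handle down with a soft grip.

step_arm(increments=[-0.003, 0, 0, 0, 1, -0.003, 0, 0.003, 0, 1, -0.003, 0, 0.006, 0, 1, -0.003, 0, 0.006, 0, 1, -0.003, 0, 0.006, 0, 1], force=20)

```text
t: 8.05
ee_pos: [0.5843, 0.0944, 0.0991]
eef_rot: [[-0.98, 0.201, -0.001], [0.201, 0.98, 0.0], [0.001, -0.0, -1.0]]
wrist_force: [-0.3, -0.3, -5.2]
width: 0.0151
finger_force: 69.9
```

step_arm(increments=[0.001, 0, 0.002, 0, 1, 0.002, 0, 0.004, 0, 1, 0.003, 0, 0.006, 0, 1, 0.004, 0, 0.008, 0, 1, 0.005, 0, 0.01, 0, 1, 0.005, 0, 0.01, 0, 1], force=20)

```text
t: 8.65
ee_pos: [0.5807, 0.0955, 0.0916]
eef_rot: [[-0.98, 0.201, 0.004], [0.201, 0.98, 0.0], [-0.004, 0.001, -1.0]]
wrist_force: [-3.0, 0.5, 6.1]
width: 0.0149
finger_force: 72.4
```

```bash
python3 - <<'E'
from h import *
c=shot("wrist","w5");s=manip.state();print(s["t"],s["ee_pos"],s["wrist_force"],s["moment"])
d=np.array([.9794,-.202,0]);p=np.array(s["ee_pos"]);b=shot("side","s5")
h=cv2.cvtColor(b["img"],cv2.COLOR_BGR2HSV);m=cv2.inRange(h,(104,140,60),(120,255,255))
k,l,st,ce=cv2.connectedComponentsWithStats(m)
print([(st[i].tolist(),ce[i].round(1).tolist()) for i in range(1,k) if st[i,4]>30 and ce[i,0]<390])
E
```

```text
8.7 [0.58065759 0.09551211 0.09160425] [-2.40346768  0.47711156  6.46257728] [-0.11756364 -0.12730758 -0.01598002]
[]
```

step_arm(increments=[0, 0, 0, 0, 0.4, 0, 0, 0, 0, 0.2, 0, 0, 0, 0, 0, 0, 0, 0, 0, -0.5, 0, 0, 0, 0, -1, 0, 0, 0, 0, -1, 0, 0, 0, 0, -1, 0, 0, 0, 0, -1])

```text
t: 9.55
ee_pos: [0.5797, 0.0954, 0.0892]
eef_rot: [[-0.98, 0.201, -0.0], [0.201, 0.98, 0.0], [0.0, 0.0, -1.0]]
wrist_force: [-0.2, 0.2, -0.6]
width: 0.0856
finger_force: 0.0
```

step_arm(increments=[0, 0, -0.05, 0, -1, 0, 0, -0.1, 0, -1, 0, 0, -0.13, 0, -1, 0.05, 0, -0.13, 0, -1, 0.1, 0, -0.13, 0, -1, 0.12, 0, -0.13, 0, 1, 0.12, 0, -0.13, 0, 1, 0.12, 0, -0.13, 0, 1, 0.12, 0, -0.13, 0, 1, 0.12, 0, -0.13, 0, 1, 0.12, 0, -0.13, 0, 1])

```text
t: 10.65
ee_pos: [0.463, 0.1193, 0.219]
eef_rot: [[-0.979, 0.202, -0.0], [0.202, 0.979, 0.0], [0.0, -0.0, -1.0]]
wrist_force: [0.3, -0.3, -0.4]
width: 0.0005
finger_force: 0.0
```

```bash
python3 - <<'E'
from h import *
b=shot("side","s6");c=shot("wrist","w6");s=manip.state();print(s["t"],s["ee_pos"],s["width"],s["wrist_force"])
I=cv2.resize(b["img"][80:230,220:410],None,fx=2.6,fy=2.6,interpolation=cv2.INTER_CUBIC)
W=cv2.resize(c["img"],None,fx=.75,fy=.75)
o=np.zeros((I.shape[0],800,3),np.uint8);o[:,:I.shape[1]]=I;
W=cv2.resize(c["img"],(306,191));o[:191,494:800]=W
T=shot("top","t6")["img"][115:315,180:350];T=cv2.resize(T,(170,200));o[191:390,560:730]=T[:199]
cv2.imwrite("pics/c6.png",o)
for n in("s6","w6","t6"):
    q=load(n);h=cv2.cvtColor(q["img"],cv2.COLOR_BGR2HSV);m=cv2.inRange(h,(104,140,40),(120,255,255))
    k,l,st,ce=cv2.connectedComponentsWithStats(m)
    print(n,[(st[i].tolist(),ce[i].round(1).tolist()) for i in range(1,k) if st[i,4]>30])
E
```

```text
10.75 [0.46263007 0.11937401 0.21897475] 0.00014503040106398946 [0.59267513 0.31716419 1.16553183]
s6 [([303, 135, 17, 3, 34], [311.0, 135.6]), ([283, 145, 17, 5, 58], [291.3, 146.8])]
w6 [([304, 177, 32, 18, 518], [319.7, 185.3]), ([304, 196, 32, 15, 439], [319.7, 202.6]), ([304, 212, 32, 15, 438], [319.1, 218.6]), ([305, 228, 31, 14, 421], [319.6, 234.5]), ([312, 334, 15, 28, 340], [319.1, 347.8])]
t6 [([92, 115, 12, 9, 64], [97.8, 119.0]), ([201, 214, 12, 20, 180], [206.8, 223.7]), ([195, 239, 17, 37, 414], [202.8, 256.7]), ([620, 245, 20, 26, 145], [629.2, 257.4]), ([578, 329, 37, 26, 378], [594.8, 341.7])]
```

View pics/c6.png

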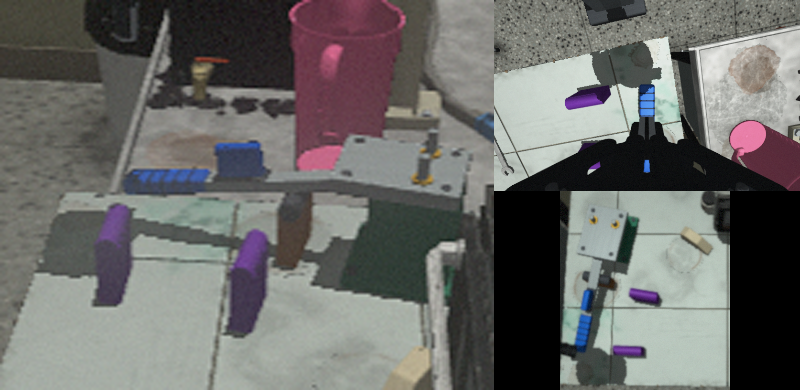

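The bar now rests over the fulcrum under the plate, handle sunk and straight; in the wrist view its grip spans rows 177–242 at col 320. I find the grip end so I can press there.

```bash
python3 - <<'E'
from h import *
w=load("w6");t=load("t6")
print(onz(w,[(319.7,177),(319.7,242)],[.056,.070]),onz(t,[(201,275.5),(203,257)],[.056,.06]))
p=manip.state()["ee_pos"];d=np.array([.9794,-.202])
for q in onz(w,[(319.7,177)],.056): print("end from tcp along d, lat",(q[:2]-p[:2])@d,(q[:2]-p[:2])@[.202,.979])
E
```

```text
[[0.45557193 0.12075841 0.056     ]
 [0.51400807 0.10877744 0.07      ]] [[0.45459793 0.11408532 0.056     ]
 [0.50079308 0.11011479 0.06      ]]
end from tcp along d, lat -0.007059047827843167 -5.7555936507134916e-05
```

step_arm(increments=[-0.008, 0, 0.05, 0, 1, -0.008, 0, 0.1, 0, 1, -0.008, 0, 0.13, 0, 1, -0.008, 0, 0.14, 0, 1, -0.008, 0, 0.15, 0, 1, -0.008, 0, 0.155, 0, 1, -0.009, 0, 0.16, 0, 1, -0.009, 0, 0.16, 0, 1])

```text
t: 11.6
ee_pos: [0.4714, 0.1181, 0.0614]
eef_rot: [[-0.979, 0.202, 0.002], [0.202, 0.979, 0.001], [-0.001, 0.001, -1.0]]
wrist_force: [-3.7, 0.3, 10.4]
width: 0.0
finger_force: 5.3
```

step_arm(increments=[-0.001, 0, 0.003, 0, 1, -0.002, 0, 0.006, 0, 1, -0.003, 0, 0.009, 0, 1, -0.004, 0, 0.012, 0, 1, -0.005, 0, 0.015, 0, 1, -0.005, 0, 0.018, 0, 1, -0.006, 0, 0.021, 0, 1, -0.006, 0, 0.021, 0, 1])

```text
t: 12.4
ee_pos: [0.4747, 0.1172, 0.0406]
eef_rot: [[-0.979, 0.202, -0.003], [0.202, 0.979, 0.001], [0.003, 0.001, -1.0]]
wrist_force: [-7.8, 2.2, 14.7]
width: 0.0002
finger_force: 8.1
```

step_arm(increments=[0, 0, 0.003, 0, 1, 0, 0, 0.005, 0, 1, 0, 0, 0.007, 0, 1, 0, 0, 0.009, 0, 1, 0, 0, 0.009, 0, 1])

```text
t: 12.9
ee_pos: [0.4768, 0.1171, 0.0322]
eef_rot: [[-0.979, 0.202, 0.001], [0.202, 0.979, 0.001], [-0.001, 0.001, -1.0]]
wrist_force: [-6.6, 1.1, 16.4]
width: -0.0001
finger_force: 8.5
```

```bash
python3 - <<'E'
from h import *
a=load("s6");b=shot("side","s8");s=manip.state();print(s["t"],s["ee_pos"],s["wrist_force"])
g=[cv2.cvtColor(x["img"],cv2.COLOR_BGR2GRAY).astype(np.float32) for x in(a,b)]
# plate right-front face patch shift (vertical)
x0,y0,x1,y1=362,140,402,165
t=g[0][y0:y1,x0:x1].astype(np.uint8)
r=cv2.matchTemplate(g[1][y0-15:y1+5,x0-4:x1+4].astype(np.uint8),t,cv2.TM_CCOEFF_NORMED)
_,v,_,loc=cv2.minMaxLoc(r);print("shift px",loc[0]-4,loc[1]-15,v)
# subpixel
print(cv2.phaseCorrelate(g[0][130:170,360:404].copy(),g[1][130:170,360:404].copy()))
P=np.array([[.75,.02,.124],[.75,.02,.134]]);q=proj(b,P);print("px per 10mm",q[1]-q[0])
I=np.vstack([cv2.resize(x["img"][110:195,245:410],None,fx=3.4,fy=3.4,interpolation=cv2.INTER_CUBIC) for x in(a,b)])
cv2.imwrite("pics/c8.png",I)
E
```

```text
12.95 [0.47677096 0.11710548 0.03223524] [-5.77384887  0.94812965 16.38649554]
shift px 1 -5 0.8930763006210327
((0.37963323740582666, -0.1438684711966971), 0.5793650971518622)
px per 10mm [ 0.37246862 -3.42437973]
```

View pics/c8.png

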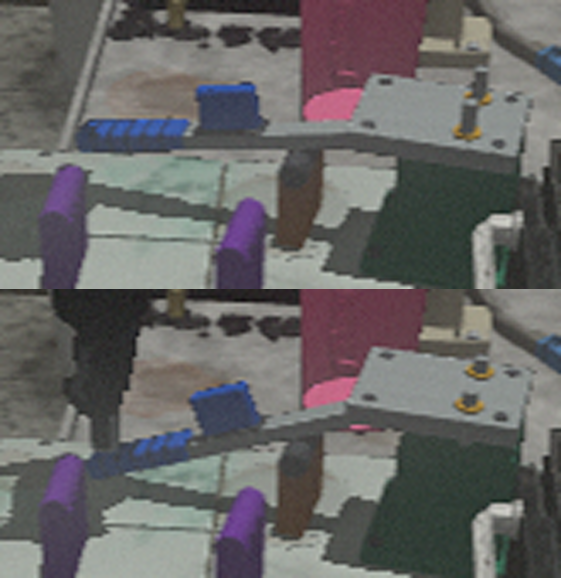

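The plate has risen about 13 mm: it moved 4–5 px at 3.4 px/cm, and the pins now protrude less. I back the arm off and check that it stays.

step_arm(increments=[0, 0, -0.003, 0, 1, 0, 0, -0.006, 0, 1, 0, 0, -0.012, 0, 1, 0, 0, -0.03, 0, 1, 0, 0, -0.07, 0, 1, 0, 0, -0.12, 0, 1, 0.03, 0, -0.16, 0, 1, 0.05, 0, -0.18, 0, 1, 0.05, 0, -0.18, 0, 1, 0.05, 0, -0.18, 0, 1, 0.05, 0, -0.18, 0, 1, 0.05, 0, -0.18, 0, 1, 0.05, 0, -0.18, 0, 1, 0.05, 0, -0.18, 0, 1, 0.05, 0, -0.18, 0, 1])

```text
t: 14.45
ee_pos: [0.4279, 0.1265, 0.2088]
eef_rot: [[-0.979, 0.202, -0.001], [0.202, 0.979, -0.0], [0.001, -0.0, -1.0]]
wrist_force: [-0.4, 0.7, -0.7]
width: -0.0
finger_force: 0.0
```

```bash
python3 - <<'E'
from h import *
a=load("s6");b8=load("s8");b=shot("side","s9");s=manip.state();print(s["t"],s["ee_pos"],s["wrist_force"])
up=lambda x:cv2.resize(cv2.cvtColor(x["img"],cv2.COLOR_BGR2GRAY),None,fx=5,fy=5,interpolation=cv2.INTER_CUBIC)
A,B8,B=up(a),up(b8),up(b)
for n,(T,I) in {"6-8":(A,B8),"6-9":(A,B),"8-9":(B8,B)}.items():
    x0,y0,x1,y1=[5*v for v in(350,131,403,160)]
    r=cv2.matchTemplate(I[y0-50:y1+50,x0-20:x1+20],T[y0:y1,x0:x1],cv2.TM_CCOEFF_NORMED)
    _,v,_,l=cv2.minMaxLoc(r);print(n,(l[0]-20)/5,(l[1]-50)/5,v)
h=cv2.cvtColor(b["img"],cv2.COLOR_BGR2HSV);m=cv2.inRange(h,(104,140,40),(120,255,255))
k,l,st,ce=cv2.connectedComponentsWithStats(m)
print([(st[i].tolist(),ce[i].round(1).tolist()) for i in range(1,k) if st[i,4]>15])
cv2.imwrite("pics/s9c.png",cv2.resize(b["img"][110:195,245:410],None,fx=3.4,fy=3.4))
E
```

```text
14.5 [0.42788898 0.1265272  0.208967  ] [-0.0761461   0.41822616  0.73991316]
6-8 0.6 -4.6 0.8212589621543884
6-9 0.6 -4.6 0.8208937048912048
8-9 0.0 0.0 0.9972854852676392
[([302, 137, 16, 5, 29], [309.3, 139.0]), ([294, 151, 7, 5, 16], [296.9, 152.9])]
```

The plate has not moved since I let go. I check the bar numerically, without another picture, and hand in.

```bash
python3 - <<'E'
from h import *
a,b=load("s8")["img"],load("s9")["img"]
r=cv2.matchTemplate(b[120:175,285:365],a[128:160,305:350],cv2.TM_CCOEFF_NORMED);_,v,_,l=cv2.minMaxLoc(r)
print("bar shift px",l[0]-20,l[1]-8,v)
if v>.9 and abs(l[0]-20)<=1 and abs(l[1]-8)<=1: print(manip.finish_job())
E
```

```text
bar shift px 0 0 0.9857141971588135
the job is handed in; nothing more can be done
None
```

The plate is levered up about 13 mm and stays up, with the bar lying over the fulcrum and the arm clear; the job was handed in at about 14.5 s, no verdict shown, but I viewed 12 pictures against the limit of 10.

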